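# Reset the height stop of a microscope stage

### The arm

A 6-joint arm with a two-finger parallel gripper is mounted at the origin on the work surface. World frame = base frame: x ahead of the robot, y to its left, z up, the work surface at z = 0. Lengths are in m, angles in rad, forces in N, time in s.
With the tool pointing down it reaches from about 0.35 to 0.775 m from the base axis. Payload 7.3 kg.
Tool frame: the origin (TCP) lies on the centre line of the jaws, within the pads' length; the fingertips stand 14 mm ahead of it and the grasp point (between the pads) lies 5 mm behind it; z points along the fingers, y is the direction in which the jaws open and shut (so a half turn about z gives the same grasp; the last joint's range is limited). The gripper opens to 92 mm and grips with 3 to 60 N. Pads are 19 mm wide; open, the fingers measure 130 mm over their backs; the gripper's body (75 mm by 190 mm) begins 47 mm behind the grasp point.
Start: joints at [1.077, 0.342, 1.524, -0, 1.275, -0.146], TCP at [0.179, 0.494, 0.241] pointing down, gripper open.
Joint ranges: [-2.53, 2.53], [-0.77, 2.02], [0.04, 2.7], [-1, 4.14], [0.28, 2.66], [-3.11, 3.11]. Speed limits (rad/s): [2.57, 2.57, 3.14, 3.14, 3.14, 3.14].

### API

Orientations are given as [roll, pitch, yaw] about the fixed x, y, z axes, in that order (R = Rz(yaw) Ry(pitch) Rx(roll)).
In Python, from cell import telemetry, cams, robot gives the robot as it stands.
- The arm moves only by the tool servo_tool, never from a script. Its argument "targets" is text: rows parted by semicolons, each of 4 numbers parted by spaces: the shift along the tool's x, y, z in mm, then the turn about the tool's z in rad. In form: x y z yaw; .... A call has 1 to 20 rows; each row shifts and turns the pose as measured when the row begins, along the tool's axes as they then stand; what a row does not reach is not made up. A row lasts 1/8 s, in which the tool goes at most 62.5 mm and 10.7 degrees, less where a joint would pass 70% of its speed; a pose out of reach is approached as far as the arm can. A call with a gripper value outside its range is refused whole. "hand" is the opening, from 0 (shut) to 1 (fully open), set as the call begins (left out, the last holds). The fingers move at their own pace and stop on an object; "squeeze" is the grip in N (left out, the last holds). Time passes only in rows, so rows that do not move let the fingers close. It gives the time, the measured TCP pose, the force and the opening at its end, in the units of the state.
- telemetry.observe(): the state, without advancing time (a new reading comes with each control period).
- cams.read_camera(name): name is "side" or "top" or "wrist"; returns a dict with "color" (480x640x3 uint8, red, green, blue), "K" (3x3 intrinsics, pixels), "k1" (the pictures are not rectified: a ray, as slopes to the right and down, at radius r is drawn at 1 + k1 r^2 times it, then the intrinsics apply), "R" (3x3) and "t" (3): a world point X has camera coordinates R X + t. Camera axes: x right, y down, z forward; pixel columns grow to the right and rows downward; lengths in m; the calibration is good to about 2 mm. A picture is of the moment at which its call begins. There is no depth.
- robot.hand_in(): hands the job in, once; it reports no verdict.
Trained networks look in a picture, given as the dict that the camera call returned (one of the last four; its "shot" number tells which), for a name from the list of things; names that differ only in an ending like _2 or _b are one class to them, and where a whole thing is asked for, a point or a joint stands for the part that bears it (a point fixed in the world has none). Each returns a list of dicts, best first, with "score" (0 to 1); they miss things now and then, are a little off and sometimes report something else, mostly with a low value. They report only what shows in the picture. A call takes as long as a camera call.
- cams.cut_out(picture, query): "region" (480x640 bool, what is visible of it) and "extent" ([centre column, centre row, width, height] in pixels, round what is visible of it).
The state is a dict: "time": time; "qpos": joint angles; "qvel": joint speeds; "joint_efforts": joint torques, N m; "tool_pos": TCP position; "tool_rot": TCP orientation; "contact_force": force on the tool from outside, world axes, zero at the start; "torque": the same for the moment, N m; "opening": finger opening in m.
Only numpy, scipy, OpenCV 4.12 (cv2) and the standard library are available. Lean on these libraries where they do the work, as an engineer would, in place of code of your own. Each camera call takes 0.05 s, during which the arm holds its last target.

### The job

The stop screw of this microscope stage is set too high. Loosen its lock nut with the lower, longer lever (counter-clockwise from above) until it no longer grips, turn the screw down with its crank (clockwise) until you feel its foot bear firmly on the button of the stage, without forcing it, then retighten the lock nut firmly (clockwise), about as tight as it was and no more. Leave everything let go and do not disturb the other things on the bench.

Things in the scene. Friction and masses are not known exactly. Their poses are not given: they have to be found in the camera images.
- stand: the fixed stage unit: beige foot 210 x 170 x 26 mm, a cream column 105 mm high on its +x side and a black bracket on it (top 105 mm high) that carries the vertical stop screw. Origin on the bench straight below the screw's axis, z up. At yaw 0 the lock lever points 150 deg counter-clockwise from +x and the crank 20 deg clockwise from +x.
- spindle: the upright steel stop screw (carries the crank), on the stand's axis. Its foot, 12 mm across, is 0.9 to 3.5 mm above the stage's button at the start, a gap too fine for measured poses. Origin on the bench on the screw's axis; sinks with the screw. While the lock nut is tight the screw is held: the crank then needs more than twice its free push.
- screw_axis (a point): centre of the top of the crank's hub (32 mm across), 162 mm above the bench: on the vertical axis about which both crank and lock lever turn. It sinks with the screw.
- crank_pin (a point): point to grip on the crank's upright round steel pin: 12 mm in diameter, 60 mm from the screw's axis, standing free from 152 to 193 mm above the bench; this point is on the pin's axis 174 mm above the bench. The crank is the upper, shorter arm.
- crank (a joint): turn of the crank, rad, grows clockwise seen from above; lowers screw and pin 3 mm per rad. Free, it takes 5.5 to 6 N at the pin (pin pushed sideways, not clamped). The foot meets the button after 0.3 to 1.2 rad; then the push rises 1 N per 20 N on the foot, that is per 0.1 rad. 2.5 to 4 N over the free push is a firm seat; it stays when let go. 6 N over is too much.
- lock_nut: the lock nut (carries the lock lever): hexagonal steel nut 47 mm across flats on a washer on the bracket, 106 to 124 mm high, round the screw. Origin on the bench on the screw's axis; rises 1 mm per rad of loosening.
- lever_pin (a point): point to grip on the lock lever's upright round steel pin: 12 mm in diameter, 85 mm from the screw's axis, standing free from 121 to 168 mm above the bench; this point is on the pin's axis 147 mm above the bench. The lever is the lower, longer arm.
- lock_lever (a joint): turn of the lock nut, rad, grows as it loosens (counter-clockwise from above); starts tight near 0. It grips no more past 0.15; 0.3 to 0.6 is well clear; end stop 0.95. It takes 5 N at the pin while loose (pushed, not clamped); tightening, the push rises from 0.12 rad on, to 8.5 N at 0 (tight as before) and by 4 N per further 0.1 rad. Stop at 8 to 9 N; 13 N is too much.
- stage: the fixed black microscope stage plate, 125 x 150 x 10 mm, top 60 mm above the bench, below the bracket, with a glass slide on it and a steel button 22 mm across, about 6 mm tall, right below the screw's foot; the button's height differs by up to 1.3 mm either way from one start to the next. Origin on the bench below the screw's axis.
- objective: bystander: a loose steel objective lens, 33 mm across, 46 mm tall, standing on the bench. Origin at the centre of its underside.
- slide_box: bystander: a black slide box 85 x 100 x 32 mm. Origin at the centre of its underside.
- oil_bottle: bystander: a small amber bottle, 30 mm across, 65 mm tall. Origin at the centre of its underside.

How it is judged:
By the outcome, as a careful person would: the job done as asked, in the order asked, and still so for the second after the job is handed in, with the robot touching nothing.
It also fails if it takes over 72 s, if anything falls off the work surface, if the arm or the gripper's body presses on something with over 40 N, if the wrist force passes 120 N, or if a joint passes its speed limit or range.

## Working session

There is one attempt and no reset: what is moved stays moved. The work goes in short steps, Python scripts to look and compute and a tool call to move; the robot and the scene stay as the last step left them, time stands still between calls to the robot, and variables do not carry over. Pictures are saved under pics/ and viewed, and the job is handed in when it is done.

Besides the shell and the picture viewer there is one more tool, called after "Emit:" by a JSON object that holds its "method" and its "body", one argument or row to a line. servo_tool: Moves the arm, as the interface text tells. Its arguments: {"type":"object","properties":{"targets":{"type":"string"},"hand":{"type":"number"},"squeeze":{"type":"number"}},"required":["targets"]}

```bash
ls; mkdir -p pics
cat > h.py <<'E'
import numpy as np, cv2
from cell import telemetry, cams, robot
def shot(n,tag):
    p=cams.read_camera(n); cv2.imwrite(f'pics/{tag}.png',p['color'][:,:,::-1]); return p
def ray(p,u,v):
    K=p['K']; d=np.array([[[u,v]]],float)
    n=cv2.undistortPoints(d,np.array(K),np.array([p['k1'],0,0,0.]))[0,0]
    R=np.array(p['R']);t=np.array(p['t'])
    w=R.T@np.array([n[0],n[1],1]); return -R.T@t, w/np.linalg.norm(w)
def atz(p,u,v,z):
    o,d=ray(p,u,v); return o+d*(z-o[2])/d[2]
def proj(p,X):
    c=np.array(p['R'])@np.array(X)+np.array(p['t']); 
    x=c[:2]/c[2]; r2=x@x; x=x*(1+p['k1']*r2); K=np.array(p['K']); return K[0,0]*x[0]+K[0,2],K[1,1]*x[1]+K[1,2]
def tri(rs):
    A=np.zeros((3,3));b=np.zeros(3)
    for o,d in rs:
        M=np.eye(3)-np.outer(d,d);A+=M;b+=M@o
    X=np.linalg.solve(A,b); return X,[np.linalg.norm((np.eye(3)-np.outer(d,d))@(X-o)) for o,d in rs]
E
python3 - <<'E'
from h import *
s=telemetry.observe()
print({k:np.round(v,3) for k,v in s.items()})
for n in ['top','side','wrist']:
    p=shot(n,n+'0')
    for q in ['screw_axis','crank_pin','lever_pin','lock_nut','stand','objective','slide_box','oil_bottle']:
        r=cams.cut_out(p,q)
        print(n,q,[(round(float(a['score']),2),np.round(a['extent']).tolist()) for a in r[:2]])
    print(np.round(p['K'],1).tolist(),p['k1'],np.round(-np.array(p['R']).T@p['t'],3))
E
```

```text
pics
{'time': np.float64(0.0), 'qpos': array([ 1.077,  0.343,  1.525,  0.   ,  1.275, -0.146]), 'qvel': array([ 0.   ,  0.   ,  0.001,  0.001, -0.002,  0.001]), 'joint_efforts': array([-2.0000e-03, -4.3125e+01, -2.4421e+01,  7.2000e-02,  5.6000e-02,
       -0.0000e+00]), 'tool_pos': array([0.179, 0.493, 0.24 ]), 'tool_rot': array([-3.14 , -0.   ,  2.794]), 'contact_force': array([ 0.856, -0.369,  0.337]), 'torque': array([ 0.016, -0.016, -0.074]), 'opening': np.float64(0.092)}
top screw_axis [(0.67, [191.0, 285.0, 16.0, 20.0]), (0.48, [266.0, 298.0, 46.0, 67.0])]
top crank_pin []
top lever_pin [(0.9, [267.0, 297.0, 51.0, 66.0])]
top lock_nut []
top stand [(0.64, [288.0, 272.0, 114.0, 124.0]), (0.31, [283.0, 261.0, 32.0, 57.0])]
top objective [(0.77, [192.0, 284.0, 21.0, 23.0]), (0.61, [296.0, 185.0, 21.0, 16.0])]
top slide_box [(0.86, [404.0, 263.0, 60.0, 49.0]), (0.5, [280.0, 261.0, 26.0, 51.0])]
top oil_bottle [(0.73, [297.0, 187.0, 21.0, 18.0])]
[[605.6, 0.0, 319.4], [0.0, 605.6, 238.1], [0.0, 0.0, 1.0]] -0.20203036934118804 [ 0.58  -0.004  1.088]
side screw_axis [(0.82, [356.0, 227.0, 57.0, 46.0]), (0.64, [369.0, 281.0, 150.0, 149.0])]
side crank_pin [(0.68, [356.0, 231.0, 56.0, 48.0])]
side lever_pin [(0.81, [395.0, 250.0, 82.0, 36.0])]
side lock_nut [(0.57, [396.0, 250.0, 80.0, 33.0])]
side stand [(0.67, [371.0, 277.0, 152.0, 146.0]), (0.35, [356.0, 228.0, 57.0, 45.0])]
side objective [(0.74, [414.0, 369.0, 24.0, 26.0])]
side slide_box [(0.94, [322.0, 236.0, 53.0, 38.0])]
side oil_bottle [(0.94, [271.0, 302.0, 25.0, 40.0]), (0.18, [392.0, 251.0, 81.0, 36.0])]
[[608.0, 0.0, 323.4], [0.0, 608.0, 235.2], [0.0, 0.0, 1.0]] 0.028959653754180355 [0.849 0.806 0.659]
wrist screw_axis []
wrist crank_pin []
wrist lever_pin []
wrist lock_nut []
wrist stand []
wrist objective []
wrist slide_box []
wrist oil_bottle []
[[330.7, 0.0, 319.7], [0.0, 330.7, 245.5], [0.0, 0.0, 1.0]] 0.01788720067610653 [0.116 0.515 0.385]
```

Run:
```python
import cv2
a=cv2.imread('pics/top0.png')[150:370,160:460];cv2.imwrite('pics/top0c.png',cv2.resize(a,None,fx=2.66,fy=2.66,interpolation=cv2.INTER_CUBIC))
a=cv2.imread('pics/side0.png')[180:400,240:480];cv2.imwrite('pics/side0c.png',cv2.resize(a,None,fx=2.7,fy=2.7,interpolation=cv2.INTER_CUBIC))
```

```text
(no output)
```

View pics/top0c.png

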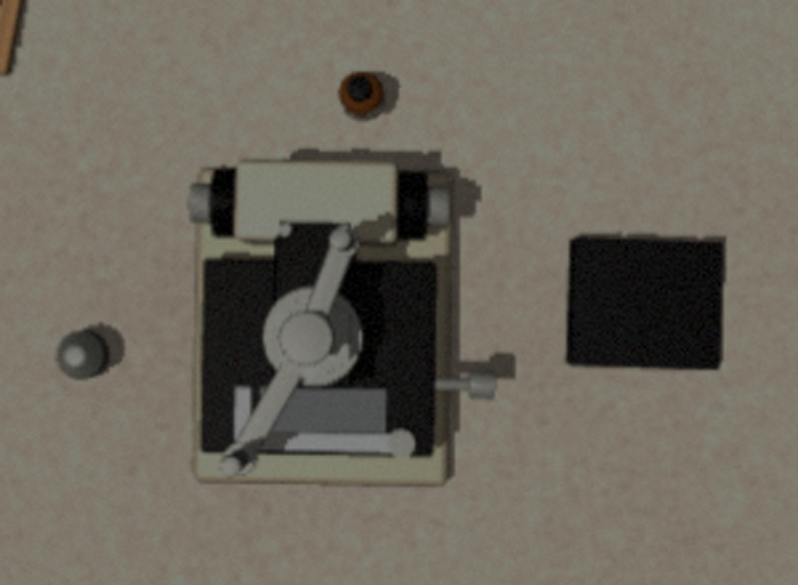

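View pics/side0c.png

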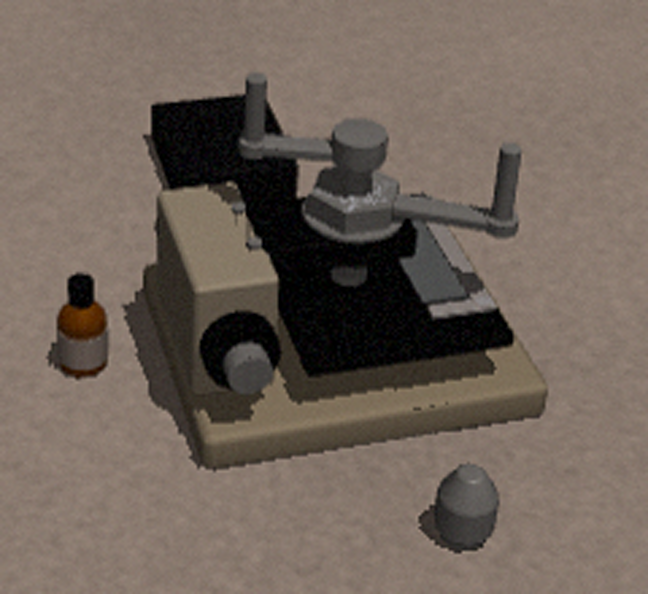

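Run:
```python
from h import *
p=shot('top','t1');s=shot('side','s1')
P={}
for n,a,b in [('crank',(289.3,239.1),(334.8,208.9)),('lever',(249.1,322.9),(429.3,234.8)),('hub',(275,276.7),(373,228.9))]:
    X,r=tri([ray(p,*a),ray(s,*b)]);P[n]=X;print(n,X.round(4),np.round(r,4))
for n in('crank','lever'):
    d=P[n]-P['hub'];print(n,np.hypot(d[0],d[1]),np.degrees(np.arctan2(d[1],d[0])))
print(atz(p,*(360/2.66+160,94/2.66+150),.065),atz(p,*(82/2.66+160,354/2.66+150),.046))
```

```text
crank [0.616  0.0436 0.1899] [0.0012 0.0012]
lever [0.4871 0.107  0.1638] [0.003 0.003]
hub [0.56   0.0668 0.1601] [0.0007 0.0007]
crank 0.06060803047831587 -22.49732953400019
lever 0.0833193534751132 151.100664194414
[0.71379341 0.03996407 0.065     ] [0.54628837 0.22200907 0.046     ]
```

Emit:
{"method": "servo_tool", "body": {
  "targets": "-30 -18 2 0;-42 -26 2 0;-42 -26 2 0;-42 -26 0 0;-42 -26 0 0;-42 -26 0 0;-42 -26 0 0;-42 -26 0 0;-42 -26 0 0;-25 -15 0 0;0 0 0 0.08;0 0 0 0.09;0 0 0 0",
  "hand": 0.28
}}

```text
time: 3.08
tool_pos: [0.4749, 0.1223, 0.235]
tool_rot: [3.137, 0.003, 2.62]
contact_force: [0.1, 0.7, -1.3]
opening: 0.0258
```

Run:
```python
from h import *
p=shot('wrist','w1')
for q in ['screw_axis','crank_pin','lever_pin','lock_nut']:
        r=cams.cut_out(p,q)
        print(q,[(round(float(a['score']),2),np.round(a['extent']).tolist()) for a in r[:2]])
for X in [(.56,.067,.162),(.487,.107,.168),(.616,.0436,.193)]: print(np.round(proj(p,X)))
print(telemetry.observe()['tool_pos'],(-np.array(p['R']).T@p['t']).round(3))
```

```text
screw_axis [(0.45, [314.0, 356.0, 25.0, 9.0])]
crank_pin [(0.51, [316.0, 356.0, 28.0, 9.0]), (0.51, [316.0, 355.0, 23.0, 11.0])]
lever_pin [(0.85, [317.0, 308.0, 57.0, 109.0])]
lock_nut [(0.78, [317.0, 305.0, 62.0, 111.0])]
[314. 387.]
[311. 287.]
[324. 490.]
[0.47471838 0.12266078 0.23512483] [0.417 0.154 0.379]
```

View pics/w1.png

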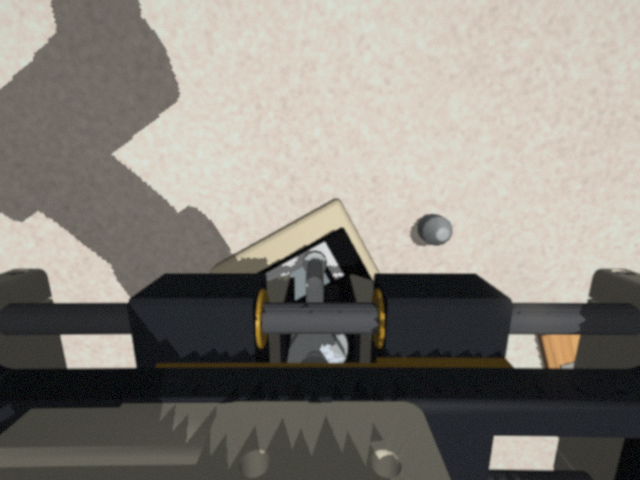

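Run:
```python
import cv2
a=cv2.imread('pics/w1.png')[235:375,250:390];cv2.imwrite('pics/w1c.png',cv2.resize(a,None,fx=4,fy=4,interpolation=cv2.INTER_CUBIC))
```

```text
(no output)
```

View pics/w1c.png

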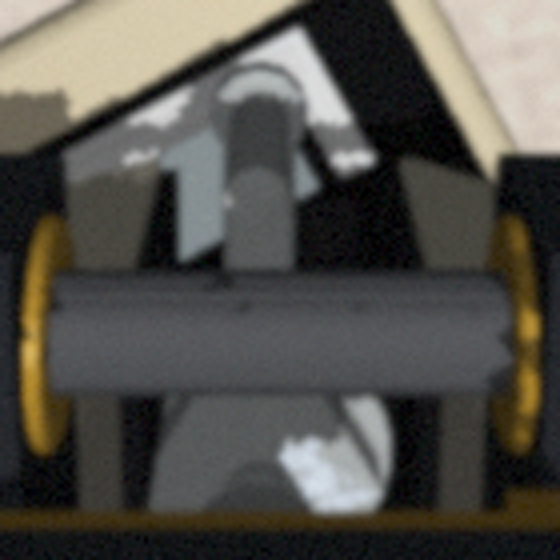

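Run:
```python
from h import *
p=shot('wrist','w2'); s=shot('side','s2'); t=shot('top','t2')
a=ray(p,315.5,285)
print(atz(p,315.5,285,.168), tri([a,ray(s,429.3,234.8)]), tri([a,ray(s,429.3,234.8),ray(t,249.1,322.9)]))
T=np.array(telemetry.observe()['tool_pos'])
print(T,proj(p,T),proj(p,T+[0,0,-.014]))
print(np.round(proj(p,(.4865,.1095,.168))))
```

```text
[0.48697751 0.11114397 0.168     ] (array([0.48674587, 0.11141661, 0.16704966]), [np.float64(0.0006713619374524969), np.float64(0.0006713619374525778)]) (array([0.48769853, 0.10855965, 0.16440086]), [np.float64(0.001908113880833956), np.float64(0.002903078883002899), np.float64(0.003483280080532532)])
[0.47476699 0.12259401 0.23511055] (np.float64(322.4680189470339), np.float64(304.717808078535)) (np.float64(322.12057414687246), np.float64(293.12548462119724))
[313. 286.]
```

Emit:
{"method": "servo_tool", "body": {
  "targets": "-10 -3 0 0;-7 -2 0 0;0 0 20 0;0 0 20 0;0 0 5 0;0 0 0 0",
  "hand": 0.33
}}

```text
time: 4.22
tool_pos: [0.4902, 0.1076, 0.1898]
tool_rot: [3.136, 0.005, 2.62]
contact_force: [1.5, -0.2, -0.1]
opening: 0.0304
```

Run:
```python
from h import *
p=shot('wrist','w3');s=shot('side','s3')
a=cv2.resize(p['color'][200:400,200:440,::-1],None,fx=3,fy=3)
cv2.imwrite('pics/w3c.png',a)
cv2.imwrite('pics/s3c.png',cv2.resize(s['color'][130:330,300:540,::-1],None,fx=3,fy=3))
S=telemetry.observe();print(S['tool_pos'],S['tool_rot'],S['contact_force'],S['opening'])
T=np.array(S['tool_pos']);print(proj(p,T+[0,0,-.014]),proj(s,T+[0,0,-.014]))
```

```text
[0.49033617 0.10770155 0.19022738] [3.13549614 0.00568091 2.6201391 ] [ 0.87160432 -0.82887486  0.17463449] 0.030254865894393742
(np.float64(322.4817913145661), np.float64(293.487294573544)) (np.float64(426.4090391227559), np.float64(228.38031962850897))
```

View pics/w3c.png

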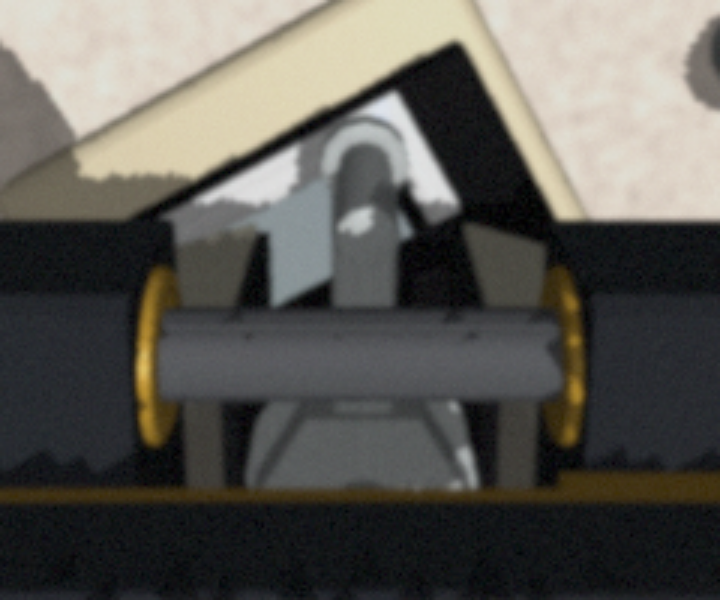

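View pics/s3c.png

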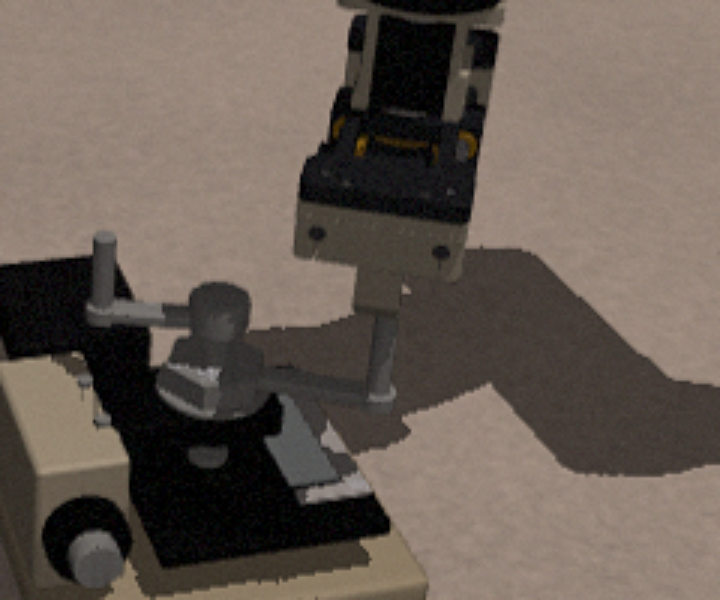

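Emit:
{"method": "servo_tool", "body": {
  "targets": "3 0 10 0;0 0 10 0;0 0 10 0;0 0 8 0;0 0 0 0;0 0 0 0"
}}

```text
time: 5.08
tool_pos: [0.4882, 0.1096, 0.1502]
tool_rot: [3.135, 0.007, 2.621]
contact_force: [-1.1, -0.6, 0.1]
opening: 0.0303
```

Run:
```python
from h import *
s=shot('side','s4')
cv2.imwrite('pics/s4c.png',cv2.resize(s['color'][130:330,300:540,::-1],None,fx=3,fy=3))
S=telemetry.observe();print(S['tool_pos'],S['tool_rot'],S['contact_force'],S['opening'])
```

```text
[0.48814016 0.10955754 0.15021934] [3.13486694 0.00656959 2.62053401] [ 0.34266273 -0.51093199  0.49820204] 0.030202887476947646
```

View pics/s4c.png

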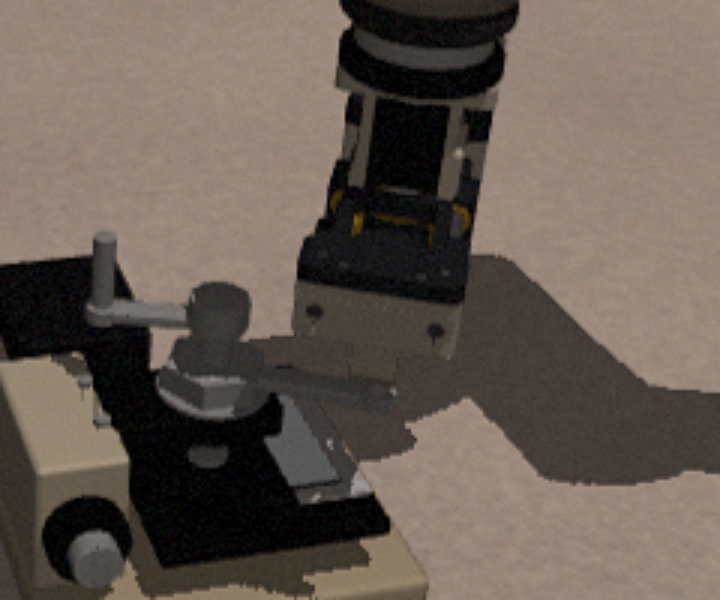

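Emit:
{"method": "servo_tool", "body": {
  "targets": "0 -5 0 0;0 -4 0 0;-0.1 -4 0 -0.047;-0.1 -4 0 -0.047;-0.1 -4 0 -0.047;0 0 0 0"
}}

```text
time: 5.88
tool_pos: [0.4804, 0.0916, 0.1511]
tool_rot: [3.129, 0.013, 2.764]
contact_force: [-0.1, 1.4, -1.7]
opening: 0.03
```

Emit:
{"method": "servo_tool", "body": {
  "targets": "-0.1 -4 0 -0.047;-0.1 -4 0 -0.047;-0.1 -4 0 -0.047;-0.1 -4 0 -0.047"
}}

```text
time: 6.38
tool_pos: [0.4781, 0.0784, 0.1513]
tool_rot: [3.125, 0.02, 2.954]
contact_force: [2.9, 4.6, -2.7]
opening: 0.03
```

Run:
```python
from h import *
for i in range(4):
    S=telemetry.observe();print(S['time'],S['tool_pos'].round(4),S['tool_rot'][2].round(3),S['contact_force'].round(2))
    t=shot('top','t5') if i<3 else shot('side','s5')
r=cams.cut_out(t,'lever_pin');print([(round(float(a['score']),2),np.round(a['extent']).tolist()) for a in r[:2]])
cv2.imwrite('pics/s5c.png',cv2.resize(t['color'][130:330,300:540,::-1],None,fx=3,fy=3))
```

```text
6.375 [0.4781 0.0784 0.1513] 2.954 [ 2.89  4.6  -2.67]
6.425 [0.4781 0.0781 0.1513] 2.956 [ 2.42  5.46 -2.44]
6.475 [0.478  0.0782 0.1513] 2.953 [ 2.54  4.47 -2.77]
6.525 [0.478  0.0782 0.1513] 2.952 [ 3.23  3.38 -2.3 ]
[(0.96, [394.0, 255.0, 79.0, 24.0])]
```

View pics/s5c.png

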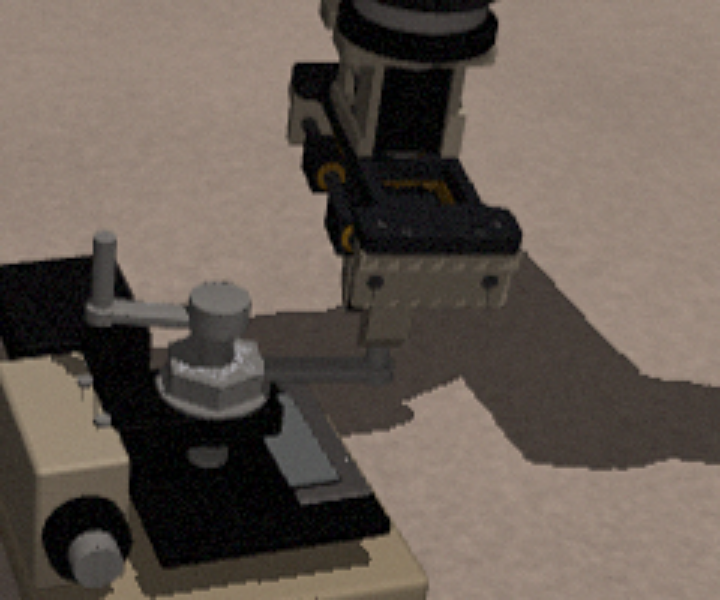

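Emit:
{"method": "servo_tool", "body": {
  "targets": "-0.1 -4 0 -0.035;-0.1 -4 0 -0.035;-0.1 -4 0 -0.035;-0.1 -4 0 -0.035"
}}

```text
time: 7.12
tool_pos: [0.4771, 0.0644, 0.1514]
tool_rot: [3.124, 0.025, 3.094]
contact_force: [4.2, 5.5, -3.2]
opening: 0.0304
```

Run:
```python
from h import *
for i in range(3):
    S=telemetry.observe();print(S['time'],S['tool_pos'].round(4),S['tool_rot'][2].round(3),S['contact_force'].round(2))
    t=shot('wrist','w6') if i<1 else shot('side','s6')
    r=cams.cut_out(t,'lever_pin');print([(round(float(a['score']),2),np.round(a['extent']).tolist()) for a in r[:2]])
cv2.imwrite('pics/s6c.png',cv2.resize(t['color'][130:330,300:540,::-1],None,fx=3,fy=3))
```

```text
7.125 [0.4771 0.0644 0.1514] 3.094 [ 4.19  5.47 -3.25]
[(0.57, [337.0, 309.0, 37.0, 104.0])]
7.225 [0.4771 0.0641 0.1514] 3.094 [ 3.13  4.4  -2.61]
[(0.92, [391.0, 253.0, 76.0, 26.0]), (0.44, [369.0, 280.0, 150.0, 146.0])]
7.325 [0.4771 0.0642 0.1514] 3.093 [ 2.42  3.85 -2.78]
[(0.97, [393.0, 256.0, 76.0, 24.0]), (0.7, [356.0, 229.0, 60.0, 45.0])]
```

View pics/w6.png

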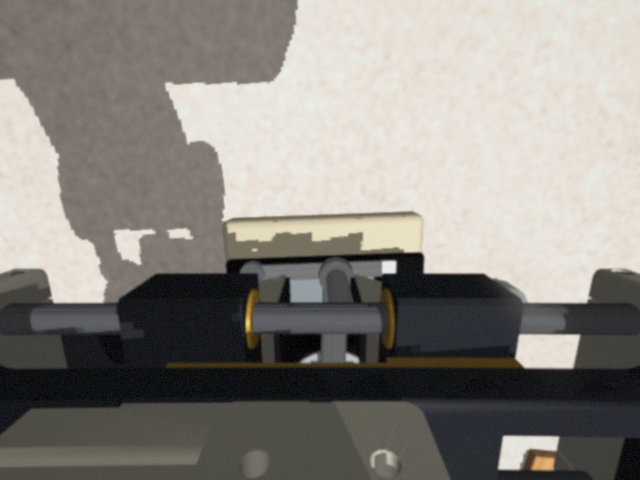

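Emit:
{"method": "servo_tool", "body": {
  "targets": "0 5 0 0;0 4 0 0;0 0 -12 0;0 0 -20 0;0 0 -25 0;0 0 -25 0;0 0 0 0"
}}

```text
time: 8.3
tool_pos: [0.4745, 0.0712, 0.2391]
tool_rot: [3.128, 0.024, 3.094]
contact_force: [-0.4, 0.3, -0.7]
opening: 0.0301
```

Run:
```python
from h import *
S=telemetry.observe();print(S['time'],S['tool_pos'].round(4),S['tool_rot'].round(3),S['contact_force'].round(2))
s=shot('side','s7');p=shot('wrist','w7')
cv2.imwrite('pics/s7c.png',cv2.resize(s['color'][130:330,300:500,::-1],None,fx=3,fy=3))
cv2.imwrite('pics/w7c.png',cv2.resize(p['color'][200:400,200:440,::-1],None,fx=3,fy=3))
for a in range(150,190,4):
    c,q=np.cos(np.radians(a)),np.sin(np.radians(a));X=(.56+.085*c,.067+.085*q,.168)
    x,y=proj(s,X);u,v=proj(p,X);print(a,round((x-300)*3),round((y-130)*3),'w',round((u-200)*3),round((v-200)*3))
```

```text
8.3 [0.4745 0.0712 0.2391] [3.128 0.024 3.094] [-0.4   0.32 -0.71]
150 386 310 w 532 223
154 387 304 w 509 213
158 387 298 w 485 204
162 386 291 w 460 197
166 385 285 w 435 191
170 383 279 w 409 188
174 380 273 w 383 185
178 376 267 w 356 185
182 371 261 w 330 186
186 366 256 w 304 189
```

View pics/s7c.png

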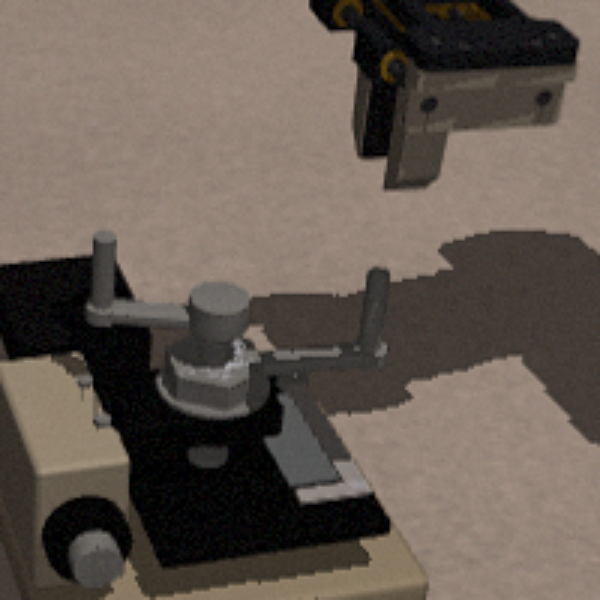

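View pics/w7c.png

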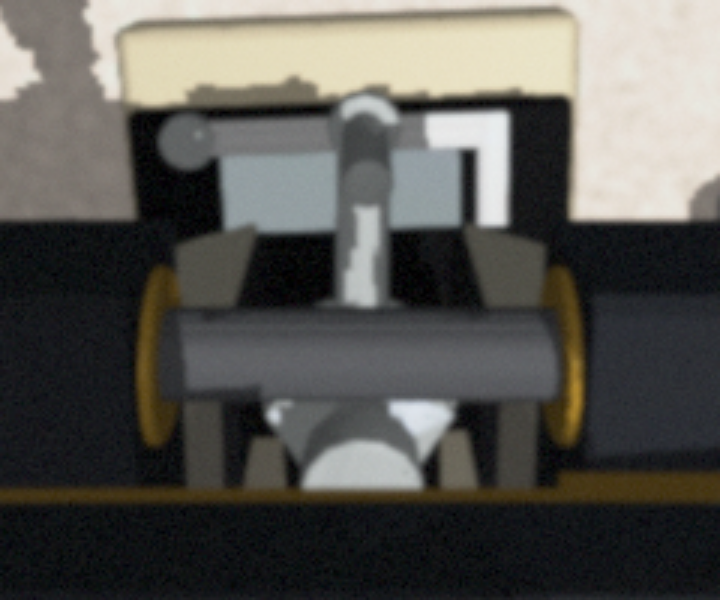

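Emit:
{"method": "servo_tool", "body": {
  "targets": "-25 -3 -2 0;-38 -6 0 0;-38 -6 0 0;-30 -4 0 0;-10 -1 0 0.1;0 0 0 0.11;0 0 0 0.11;0 0 0 0"
}}

```text
time: 9.4
tool_pos: [0.6128, 0.0433, 0.2283]
tool_rot: [3.13, -0.005, 2.765]
contact_force: [0.5, 0.0, 0.2]
opening: 0.0301
```

```bash
cat > look.py <<'E'
from h import *
import sys
n=sys.argv[1]; c=[float(x) for x in sys.argv[2].split(',')]; R,z,r=[float(x) for x in sys.argv[3].split(',')][:3]
S=telemetry.observe();print(S['time'],S['tool_pos'].round(4),S['tool_rot'].round(3),S['contact_force'].round(2))
s=shot('side','s'+n);p=shot('wrist','w'+n)
cv2.imwrite(f'pics/s{n}c.png',cv2.resize(s['color'][130:330,280:480,::-1],None,fx=3,fy=3))
cv2.imwrite(f'pics/w{n}c.png',cv2.resize(p['color'][200:400,200:440,::-1],None,fx=3,fy=3))
for a in np.arange(r-16,r+17,4):
    q=np.radians(a);X=(c[0]+R*np.cos(q),c[1]+R*np.sin(q),z)
    x,y=proj(s,X);u,v=proj(p,X);print(a,'s',round((x-280)*3),round((y-130)*3),'w',round((u-200)*3),round((v-200)*3))
T=np.array(S['tool_pos'])-[0,0,.014];u,v=proj(p,T);print('tip',(u-200)*3,(v-200)*3)
E
python3 look.py 8 .56,.067 .06,.193,-20
```

```text
9.4 [0.6128 0.0433 0.2283] [ 3.13  -0.005  2.765] [0.55 0.02 0.23]
-36.0 s 170 218 w 300 240
-32.0 s 167 222 w 322 244
-28.0 s 165 226 w 343 247
-24.0 s 164 230 w 365 249
-20.0 s 163 234 w 387 249
-16.0 s 163 238 w 408 247
-12.0 s 163 243 w 430 245
-8.0 s 164 247 w 451 241
-4.0 s 165 251 w 473 235
tip 366.56652548267215 280.9993582916081
```

View pics/w8c.png

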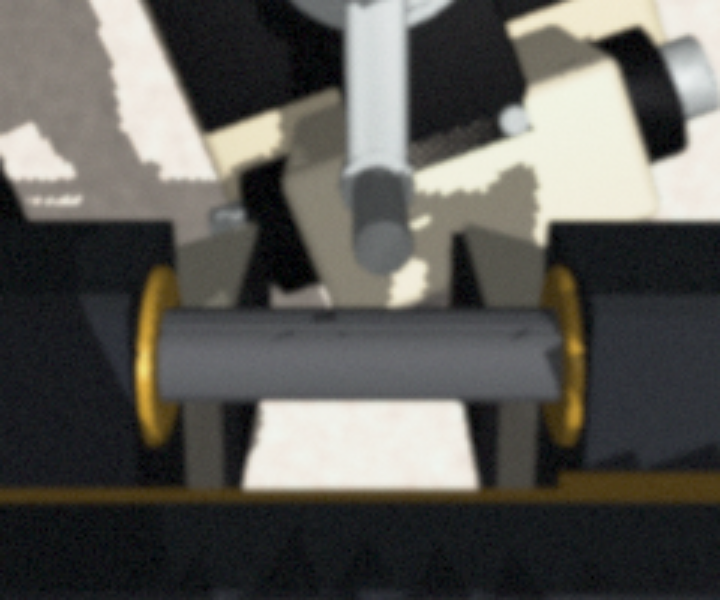

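View pics/s8c.png

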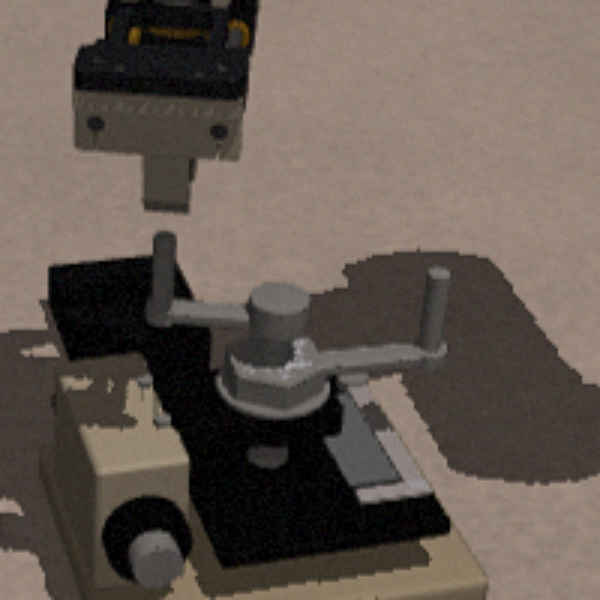

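Emit:
{"method": "servo_tool", "body": {
  "targets": "-2 4 0 0;0 0 15 0;0 0 15 0;0 0 15 0;0 0 8 0;0 0 0 0"
}}

```text
time: 10.25
tool_pos: [0.6153, 0.0474, 0.1703]
tool_rot: [3.131, -0.008, 2.77]
contact_force: [-0.0, 0.6, -0.7]
opening: 0.03
```

```bash
cat > f.py <<'E'
from h import *
import sys
k=int(sys.argv[1]) if len(sys.argv)>1 else 6
F=[];c=np.array([.56,.067])
for i in range(k):
    S=telemetry.observe();F.append(S['contact_force']); cams.read_camera('side')
F=np.array(F);y=S['tool_rot'][2];ty=np.array([np.sin(y),-np.cos(y)]);tx=np.array([np.cos(y),np.sin(y)])
d=S['tool_pos'][:2]-c
print('t',S['time'],S['tool_pos'].round(4),S['tool_rot'].round(3),'ang',np.degrees(np.arctan2(d[1],d[0])).round(2),'r',np.hypot(*d).round(4),'F',F.mean(0).round(2),F.std(0).round(2),'Fty',(F[:,:2]@ty).round(2),(F[:,:2]@ty).mean().round(2),'Ftx',(F[:,:2]@tx).mean().round(2),'mz',S['torque'].round(3))
E
python3 f.py
```

```text
t 10.5 [0.6161 0.0474 0.172 ] [ 3.13  -0.005  2.77 ] ang -19.27 r 0.0594 F [ 0.01  0.14 -0.08] [0.35 0.37 0.4 ] Fty [ 0.56  0.24 -0.03 -0.45  0.14  0.33] 0.13 Ftx 0.04 mz [ 0.003 -0.008  0.038]
```

Emit:
{"method": "servo_tool", "body": {
  "targets": "0 -5 0 0;0 -4 0 0.03;0.1 -4 0 0.067;0.1 -4 0 0.067;0.1 -4 0 0.067"
}}

```text
time: 11.18
tool_pos: [0.6069, 0.0314, 0.172]
tool_rot: [3.125, -0.01, 2.528]
contact_force: [1.8, 5.6, -2.0]
opening: 0.0303
```

```bash
python3 f.py 5
```

```text
t 11.375 [0.6068 0.0311 0.172 ] [ 3.125 -0.01   2.53 ] ang -37.52 r 0.059 F [ 1.57  5.1  -1.92] [0.41 0.72 0.36] Fty [5.58 5.66 4.44 3.92 5.77] 5.08 Ftx 1.64 mz [ 0.612 -0.175  0.06 ]
```

```bash
cat > g.py <<'E'
from h import *
import sys
k=int(sys.argv[1]);lev=len(sys.argv)>2   # lever tighten: same side sign given by argv[2]
sg=float(sys.argv[2]) if lev else 1.; r0=.085 if lev else .06
F=[];c=np.array([.56,.067])
for i in range(k):
    S=telemetry.observe();F.append(S['contact_force']); cams.read_camera('side')
F=np.array(F);y=S['tool_rot'][2];ty=np.array([np.sin(y),-np.cos(y)]);tx=np.array([np.cos(y),np.sin(y)])
q=S['tool_pos'][:2]+sg*(S['opening']/2-.006)*ty-c
# slide along tx so |q|=r0
b=q@tx;cc=q@q-r0**2;D=b*b-cc;s=[-b+np.sqrt(D),-b-np.sqrt(D)] if D>0 else [0];s=min(s,key=abs)
P=q+s*tx;a=np.arctan2(P[1],P[0]);t=np.array([-np.sin(a),np.cos(a)])
f=F[:,:2]@t
print('t',round(S['time'],2),S['tool_pos'].round(4),'yaw',S['tool_rot'].round(3),'pin ang',np.degrees(a).round(2),'x-off mm',round(s*1e3,1),'yaw-ang',round(np.degrees(y-a)%180,1),'Ft',f.round(1),'mean',f.mean().round(2),'Fr',(F[:,:2]@[np.cos(a),np.sin(a)]).mean().round(2),'Fz',F[:,2].mean().round(2))
E
python3 g.py 1
```

```text
t 11.43 [0.6068 0.031  0.172 ] yaw [ 3.125 -0.01   2.531] pin ang -28.76 x-off mm -0.6 yaw-ang 173.8 Ft [5.] mean 5.01 Fr -0.73 Fz -1.38
```

Emit:
{"method": "servo_tool", "body": {
  "targets": "0.1 -4 0 0.055;0.1 -4 0 0.055;0.1 -4 0 0.055"
}}

```text
time: 11.85
tool_pos: [0.6002, 0.0245, 0.1715]
tool_rot: [3.122, -0.014, 2.359]
contact_force: [3.6, 5.9, -2.9]
opening: 0.0304
```

```bash
python3 g.py 4
```

```text
t 12.0 [0.6    0.0242 0.1715] yaw [ 3.122 -0.014  2.36 ] pin ang -38.22 x-off mm -1.1 yaw-ang 173.5 Ft [6.8 5.5 5.8 5.2] mean 5.82 Fr -0.49 Fz -2.61
```

Emit:
{"method": "servo_tool", "body": {
  "targets": "0.1 -4 0 0.06;0.1 -4 0 0.06"
}}

```text
time: 12.3
tool_pos: [0.5949, 0.0205, 0.1711]
tool_rot: [3.12, -0.017, 2.236]
contact_force: [3.8, 5.3, -2.8]
opening: 0.0307
```

```bash
python3 g.py 4
```

```text
t 12.45 [0.5948 0.0202 0.1711] yaw [ 3.121 -0.017  2.238] pin ang -44.6 x-off mm -1.2 yaw-ang 172.8 Ft [6.5 6.2 5.4 4.7] mean 5.69 Fr -0.77 Fz -2.82
```

Emit:
{"method": "servo_tool", "body": {
  "targets": "0 -4 0 0.055;0 -4 0 0.055"
}}

```text
time: 12.75
tool_pos: [0.5894, 0.0169, 0.1708]
tool_rot: [3.119, -0.02, 2.124]
contact_force: [3.2, 4.6, -3.6]
opening: 0.0306
```

```bash
python3 g.py 4
```

```text
t 12.9 [0.5892 0.0166 0.1708] yaw [ 3.12  -0.02   2.125] pin ang -51.04 x-off mm -1.3 yaw-ang 172.8 Ft [5.4 5.7 4.6 4.8] mean 5.12 Fr -1.24 Fz -2.73
```

Emit:
{"method": "servo_tool", "body": {
  "targets": "0 -4 0 0.055;0 -4 0 0.055"
}}

```text
time: 13.2
tool_pos: [0.5834, 0.0139, 0.1705]
tool_rot: [3.118, -0.023, 2.011]
contact_force: [3.2, 4.9, -3.2]
opening: 0.0308
```

```bash
python3 g.py 4
```

```text
t 13.35 [0.5832 0.0136 0.1706] yaw [ 3.119 -0.023  2.013] pin ang -57.77 x-off mm -1.4 yaw-ang 173.1 Ft [5.3 5.7 4.1 3.5] mean 4.67 Fr -1.91 Fz -3.18
```

Emit:
{"method": "servo_tool", "body": {
  "targets": "0 -4 0 0.055;0 -4 0 0.055"
}}

```text
time: 13.65
tool_pos: [0.5771, 0.0114, 0.1704]
tool_rot: [3.118, -0.026, 1.899]
contact_force: [4.2, 5.4, -3.1]
opening: 0.0307
```

```bash
python3 g.py 3
```

```text
t 13.75 [0.5768 0.0112 0.1704] yaw [ 3.119 -0.026  1.9  ] pin ang -64.3 x-off mm -1.3 yaw-ang 173.1 Ft [6.2 5.7 4.9] mean 5.59 Fr -1.68 Fz -3.0
```

Emit:
{"method": "servo_tool", "body": {
  "targets": "0 -4 0 0.06"
}}

```text
time: 13.92
tool_pos: [0.574, 0.0101, 0.1706]
tool_rot: [3.118, -0.027, 1.839]
contact_force: [4.5, 4.8, -3.0]
opening: 0.0303
```

```bash
python3 g.py 3
```

```text
t 14.03 [0.5736 0.0099 0.1706] yaw [ 3.118 -0.027  1.839] pin ang -67.66 x-off mm -0.9 yaw-ang 173.0 Ft [6.  6.1 5.2] mean 5.73 Fr -1.98 Fz -2.28
```

Emit:
{"method": "servo_tool", "body": {
  "targets": "0 -4 0 0.06"
}}

```text
time: 14.2
tool_pos: [0.5707, 0.0091, 0.1707]
tool_rot: [3.118, -0.028, 1.778]
contact_force: [4.3, 3.6, -2.6]
opening: 0.0302
```

```bash
python3 g.py 3
```

```text
t 14.3 [0.5704 0.0089 0.1707] yaw [ 3.118 -0.028  1.778] pin ang -70.94 x-off mm -0.5 yaw-ang 172.8 Ft [5.2 6.4 5.1] mean 5.57 Fr -1.74 Fz -2.53
```

Emit:
{"method": "servo_tool", "body": {
  "targets": "0 -4 0 0.06;0 -4 0 0.06"
}}

```text
time: 14.6
tool_pos: [0.5646, 0.0076, 0.1711]
tool_rot: [3.117, -0.031, 1.655]
contact_force: [4.8, 3.3, -1.7]
opening: 0.0305
```

```bash
python3 g.py 3
```

```text
t 14.7 [0.5643 0.0075 0.1711] yaw [ 3.117 -0.031  1.655] pin ang -77.12 x-off mm 0.3 yaw-ang 172.0 Ft [5.4 5.6 3.7] mean 4.91 Fr -1.27 Fz -1.98
```

Emit:
{"method": "servo_tool", "body": {
  "targets": "0 -4 0 0.06"
}}

```text
time: 14.88
tool_pos: [0.5615, 0.007, 0.1713]
tool_rot: [3.116, -0.032, 1.594]
contact_force: [4.7, 2.6, -2.9]
opening: 0.0301
```

```bash
python3 g.py 3
```

```text
t 14.97 [0.5611 0.0069 0.1713] yaw [ 3.117 -0.032  1.594] pin ang -80.2 x-off mm 0.7 yaw-ang 171.6 Ft [5.1 3.9 4.6] mean 4.52 Fr -1.46 Fz -2.83
```

Emit:
{"method": "servo_tool", "body": {
  "targets": "0 -4 0 0.06"
}}

```text
time: 15.15
tool_pos: [0.5584, 0.0066, 0.1716]
tool_rot: [3.116, -0.033, 1.534]
contact_force: [5.6, 1.9, -2.6]
opening: 0.0305
```

```bash
python3 g.py 3
```

```text
t 15.25 [0.558  0.0065 0.1716] yaw [ 3.116 -0.033  1.534] pin ang -83.01 x-off mm 1.3 yaw-ang 170.9 Ft [5.8 5.1 4.7] mean 5.18 Fr -1.23 Fz -2.88
```

Emit:
{"method": "servo_tool", "body": {
  "targets": "0.5 -4 0 0.04"
}}

```text
time: 15.42
tool_pos: [0.5554, 0.0066, 0.1718]
tool_rot: [3.115, -0.034, 1.493]
contact_force: [6.3, 0.7, -4.5]
opening: 0.0305
```

```bash
python3 g.py 3
```

```text
t 15.53 [0.555  0.0066 0.1718] yaw [ 3.115 -0.033  1.493] pin ang -85.92 x-off mm 1.3 yaw-ang 171.5 Ft [6.3 6.4 5.8] mean 6.18 Fr -0.19 Fz -4.41
```

Emit:
{"method": "servo_tool", "body": {
  "targets": "0.3 -4 0 0.04"
}}

```text
time: 15.7
tool_pos: [0.5523, 0.0066, 0.1719]
tool_rot: [3.113, -0.034, 1.452]
contact_force: [6.9, 0.8, -4.1]
opening: 0.0305
```

```bash
python3 g.py 3
```

```text
t 15.8 [0.552  0.0066 0.1719] yaw [ 3.114 -0.034  1.452] pin ang -88.81 x-off mm 1.5 yaw-ang 172.0 Ft [6.9 6.1 4.3] mean 5.79 Fr -0.46 Fz -3.88
```

Emit:
{"method": "servo_tool", "body": {
  "targets": "0.3 -4 0 0.04"
}}

```text
time: 15.98
tool_pos: [0.5495, 0.0068, 0.1721]
tool_rot: [3.112, -0.035, 1.411]
contact_force: [7.0, 1.6, -3.5]
opening: 0.0303
```

```bash
python3 g.py 3
```

```text
t 16.07 [0.5492 0.0068 0.1721] yaw [ 3.112 -0.035  1.411] pin ang -91.64 x-off mm 1.6 yaw-ang 172.5 Ft [6.9 6.9 6. ] mean 6.6 Fr -0.98 Fz -4.16
```

Emit:
{"method": "servo_tool", "body": {
  "targets": "0.3 -4 0 0.045"
}}

```text
time: 16.25
tool_pos: [0.5469, 0.0072, 0.1723]
tool_rot: [3.11, -0.036, 1.365]
contact_force: [8.0, 0.9, -3.3]
opening: 0.0301
```

```bash
python3 g.py 4
```

```text
t 16.4 [0.5466 0.0072 0.1724] yaw [ 3.11  -0.036  1.366] pin ang -93.73 x-off mm 1.9 yaw-ang 172.0 Ft [7.9 6.9 7.  5.7] mean 6.86 Fr -1.42 Fz -3.83
```

Emit:
{"method": "servo_tool", "body": {
  "targets": "0.3 -4 0 0.045"
}}

```text
time: 16.58
tool_pos: [0.5445, 0.0077, 0.1726]
tool_rot: [3.108, -0.038, 1.319]
contact_force: [8.1, 0.1, -3.7]
opening: 0.0299
```

```bash
python3 g.py 4
```

```text
t 16.73 [0.5443 0.0076 0.1726] yaw [ 3.108 -0.037  1.32 ] pin ang -96.04 x-off mm 2.1 yaw-ang 171.7 Ft [8.  6.7 7.3 7.1] mean 7.29 Fr -1.34 Fz -3.88
```

Emit:
{"method": "servo_tool", "body": {
  "targets": "0.4 -4.5 0 0.03"
}}

```text
time: 16.9
tool_pos: [0.542, 0.0082, 0.1729]
tool_rot: [3.105, -0.038, 1.289]
contact_force: [9.3, -1.1, -5.1]
opening: 0.0304
```

```bash
python3 g.py 4
```

```text
t 17.05 [0.5416 0.0082 0.1728] yaw [ 3.105 -0.038  1.29 ] pin ang -98.57 x-off mm 2.1 yaw-ang 172.5 Ft [9.4 7.6 8.3 7.6] mean 8.22 Fr 0.01 Fz -4.79
```

Emit:
{"method": "servo_tool", "body": {
  "targets": "0.4 -4.5 0 0.03"
}}

```text
time: 17.23
tool_pos: [0.5395, 0.0088, 0.173]
tool_rot: [3.101, -0.039, 1.258]
contact_force: [9.4, -0.8, -5.6]
opening: 0.0299
```

```bash
python3 g.py 4
```

```text
t 17.38 [0.5392 0.0088 0.173 ] yaw [ 3.102 -0.039  1.259] pin ang -101.14 x-off mm 2.2 yaw-ang 173.3 Ft [9.3 9.2 8.8 7.8] mean 8.78 Fr -0.83 Fz -5.48
```

Emit:
{"method": "servo_tool", "body": {
  "targets": "0 4 0 0;0 5 0 0;0 0 -10 0;0 0 -12 0;0 0 -20 0;0 0 -20 0;0 0 0 0"
}}

```text
time: 18.3
tool_pos: [0.5444, 0.003, 0.2408]
tool_rot: [3.101, -0.037, 1.258]
contact_force: [0.1, -0.2, 0.5]
opening: 0.03
```

```bash
python3 look.py 9 .56,.067 .06,.189,-100
```

```text
18.3 [0.5444 0.003  0.2408] [ 3.101 -0.037  1.258] [ 0.08 -0.25  0.46]
-116.0 s 295 192 w 285 187
-112.0 s 287 191 w 305 189
-108.0 s 280 190 w 326 189
-104.0 s 272 190 w 346 188
-100.0 s 264 190 w 366 186
-96.0 s 256 191 w 386 182
-92.0 s 248 191 w 406 177
-88.0 s 241 192 w 425 171
-84.0 s 233 193 w 444 164
tip 356.61018029568623 279.97733528330605
```

View pics/s9c.png

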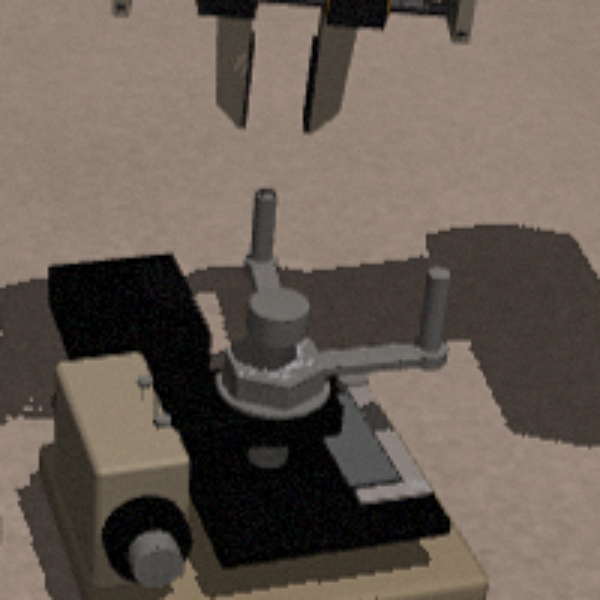

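View pics/w9c.png

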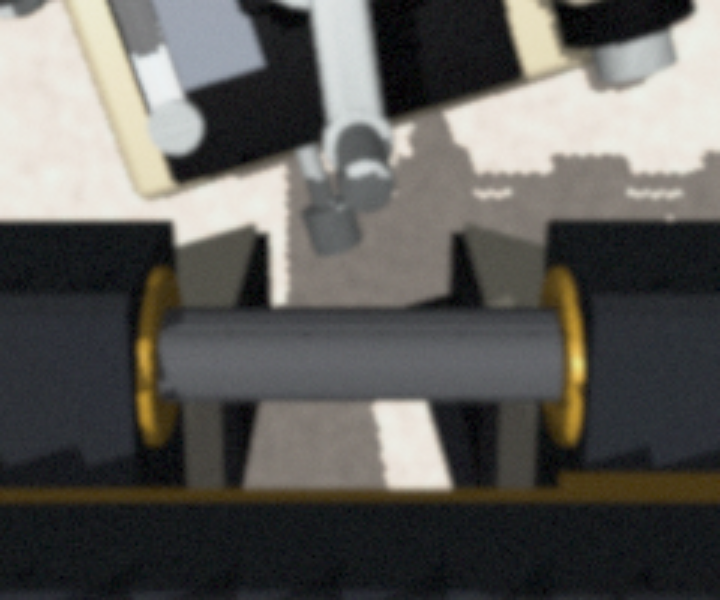

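Emit:
{"method": "servo_tool", "body": {
  "targets": "0 0 -2 -0.12;0 0 0 -0.18;0 0 0 -0.18;0 0 0 -0.18;0 0 0 -0.18;0 0 0 -0.18;0 0 0 -0.18;0 0 0 -0.18;0 0 0 -0.18;0 0 0 -0.18;0 0 0 -0.09;0 0 0 0"
}}

```text
time: 19.9
tool_pos: [0.5369, 0.0044, 0.2278]
tool_rot: [3.115, 0.022, -3.136]
contact_force: [0.7, -0.5, 0.2]
opening: 0.0306
```

Emit:
{"method": "servo_tool", "body": {
  "targets": "10 12 -8 0.04;18 20 -5 0.04;20 20 0 0;12 14 0 0;0 0 0 0"
}}

```text
time: 20.52
tool_pos: [0.4777, 0.0747, 0.2391]
tool_rot: [3.113, 0.015, 3.054]
contact_force: [0.7, 0.5, 0.2]
opening: 0.0302
```

```bash
python3 look.py 10 .56,.067 .085,.168,176
```

```text
20.525 [0.4777 0.0747 0.2391] [3.113 0.015 3.054] [0.66 0.54 0.21]
160.0 s 447 294 w 453 179
164.0 s 446 288 w 428 174
168.0 s 444 282 w 402 170
172.0 s 441 276 w 376 168
176.0 s 438 270 w 350 168
180.0 s 434 264 w 324 169
184.0 s 429 258 w 297 173
188.0 s 423 253 w 272 178
192.0 s 417 248 w 246 184
tip 368.13628762560484 278.6504618373329
```

View pics/w10c.png

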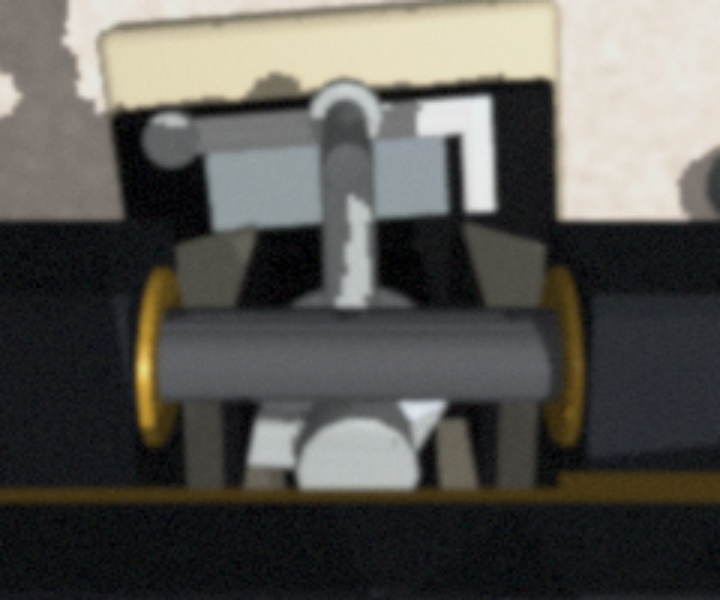

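Emit:
{"method": "servo_tool", "body": {
  "targets": "4 -4.5 10 0;0 0 20 0;0 0 20 0;0 0 20 0;0 0 14 0;0 0 4 0;0 0 0 0"
}}

```text
time: 21.5
tool_pos: [0.4759, 0.0667, 0.1441]
tool_rot: [3.115, 0.012, 3.046]
contact_force: [-0.7, -0.9, -0.4]
opening: 0.0304
```

```bash
python3 g.py 6 -1
```

```text
t 21.75 [0.4763 0.0671 0.145 ] yaw [3.115 0.014 3.047] pin ang -173.89 x-off mm -0.0 yaw-ang 168.5 Ft [ 0.8  0.3 -0.2  0.   0.  -1.2] mean -0.04 Fr -0.01 Fz -0.18
```

Emit:
{"method": "servo_tool", "body": {
  "targets": "0 5 -2 0;0 5 -2 0;0 4 0 0;0 4 0 0.045;0 4 0 0.045;0 4 0 0.045;0 4 0 0.045"
}}

```text
time: 22.68
tool_pos: [0.4813, 0.0949, 0.1501]
tool_rot: [3.12, 0.014, 2.865]
contact_force: [0.9, -6.1, -1.3]
opening: 0.0305
```

```bash
python3 g.py 3 -1
```

```text
t 22.77 [0.4814 0.0951 0.1501] yaw [3.12  0.014 2.865] pin ang 166.63 x-off mm 1.6 yaw-ang 177.5 Ft [5.8 4.6 4.5] mean 4.95 Fr -2.45 Fz -1.08
```

Emit:
{"method": "servo_tool", "body": {
  "targets": "0 4 0 0.045;0 4 0 0.045;0 4 0 0.045"
}}

```text
time: 23.2
tool_pos: [0.4852, 0.1038, 0.1499]
tool_rot: [3.125, 0.012, 2.729]
contact_force: [-0.6, -6.5, -0.3]
opening: 0.0305
```

```bash
python3 g.py 4 -1
```

```text
t 23.35 [0.4852 0.1041 0.1499] yaw [3.124 0.012 2.73 ] pin ang 159.78 x-off mm 1.5 yaw-ang 176.6 Ft [6.3 5.6 4.4 5.4] mean 5.42 Fr -1.98 Fz -0.3
```

Emit:
{"method": "servo_tool", "body": {
  "targets": "0.5 4 0 0.045"
}}

```text
time: 23.52
tool_pos: [0.4866, 0.1071, 0.1499]
tool_rot: [3.125, 0.013, 2.685]
contact_force: [1.9, -7.0, -0.3]
opening: 0.0305
```

```bash
python3 g.py 4 -1
```

```text
t 23.68 [0.4866 0.1074 0.1499] yaw [3.125 0.012 2.685] pin ang 157.51 x-off mm 1.1 yaw-ang 176.4 Ft [5.7 4.7 4.5 4. ] mean 4.74 Fr -3.32 Fz -0.37
```

Emit:
{"method": "servo_tool", "body": {
  "targets": "0.2 4 0 0.045"
}}

```text
time: 23.85
tool_pos: [0.4881, 0.1102, 0.1499]
tool_rot: [3.126, 0.012, 2.64]
contact_force: [-0.1, -8.2, -1.1]
opening: 0.0304
```

```bash
python3 g.py 4 -1
```

```text
t 24.0 [0.4882 0.1105 0.1499] yaw [3.126 0.012 2.641] pin ang 154.97 x-off mm 0.9 yaw-ang 176.3 Ft [7.5 5.8 5.3 4.4] mean 5.73 Fr -2.72 Fz -0.8
```

Emit:
{"method": "servo_tool", "body": {
  "targets": "0.2 4 0 0.045"
}}

```text
time: 24.18
tool_pos: [0.4898, 0.1132, 0.1498]
tool_rot: [3.127, 0.012, 2.596]
contact_force: [0.8, -6.4, -1.0]
opening: 0.0299
```

```bash
python3 g.py 4 -1
```

```text
t 24.32 [0.4899 0.1135 0.1498] yaw [3.127 0.012 2.596] pin ang 152.61 x-off mm 0.8 yaw-ang 176.2 Ft [5.3 4.7 4.4 4.2] mean 4.66 Fr -2.8 Fz -0.76
```

Emit:
{"method": "servo_tool", "body": {
  "targets": "0.2 4 0 0.03"
}}

```text
time: 24.5
tool_pos: [0.4915, 0.1159, 0.1497]
tool_rot: [3.129, 0.012, 2.566]
contact_force: [-1.6, -7.4, 1.0]
opening: 0.0303
```

```bash
python3 g.py 4 -1
```

```text
t 24.65 [0.4915 0.1161 0.1497] yaw [3.129 0.012 2.567] pin ang 150.62 x-off mm 0.6 yaw-ang 176.5 Ft [7.2 6.4 5.6 6.3] mean 6.36 Fr -2.22 Fz 0.06
```

Emit:
{"method": "servo_tool", "body": {
  "targets": "0.2 4 0 0.03"
}}

```text
time: 24.82
tool_pos: [0.493, 0.1183, 0.1496]
tool_rot: [3.132, 0.012, 2.537]
contact_force: [-2.0, -10.3, 0.3]
opening: 0.0306
```

```bash
python3 g.py 4 -1
```

```text
t 24.98 [0.4931 0.1185 0.1497] yaw [3.131 0.012 2.538] pin ang 148.6 x-off mm 0.6 yaw-ang 176.8 Ft [9.9 8.7 7.1 7.3] mean 8.24 Fr -2.91 Fz 1.47
```

Emit:
{"method": "servo_tool", "body": {
  "targets": "0 2 0 0"
}}

```text
time: 25.15
tool_pos: [0.4933, 0.1188, 0.1495]
tool_rot: [3.135, 0.012, 2.538]
contact_force: [-3.6, -8.6, 3.8]
opening: 0.0304
```

```bash
python3 g.py 4 -1
```

```text
t 25.3 [0.4933 0.1188 0.1496] yaw [3.135 0.012 2.538] pin ang 148.46 x-off mm 0.6 yaw-ang 177.0 Ft [9.2 9.6 8.8 8.3] mean 8.98 Fr -1.53 Fz 3.27
```

Emit:
{"method": "servo_tool", "body": {
  "targets": "0 -4 0 0;0 -5 0 0;0 0 -10 0;0 0 -15 0;0 0 -25 0;0 0 -30 0;0 0 0 0"
}}

```text
time: 26.22
tool_pos: [0.4872, 0.1128, 0.2347]
tool_rot: [3.131, 0.012, 2.539]
contact_force: [0.3, 0.1, 1.0]
opening: 0.0306
```

```bash
python3 look.py 11 .56,.067 .085,.168,150
```

```text
26.225 [0.4872 0.1128 0.2347] [3.131 0.012 2.539] [0.3  0.14 0.98]
134.0 s 434 334 w 457 200
138.0 s 438 328 w 430 196
142.0 s 442 322 w 404 193
146.0 s 444 316 w 377 193
150.0 s 446 310 w 350 194
154.0 s 447 304 w 324 197
158.0 s 447 298 w 297 202
162.0 s 446 291 w 271 208
166.0 s 445 285 w 246 216
tip 368.8734490218445 284.5625235254141
```

View pics/w11c.png

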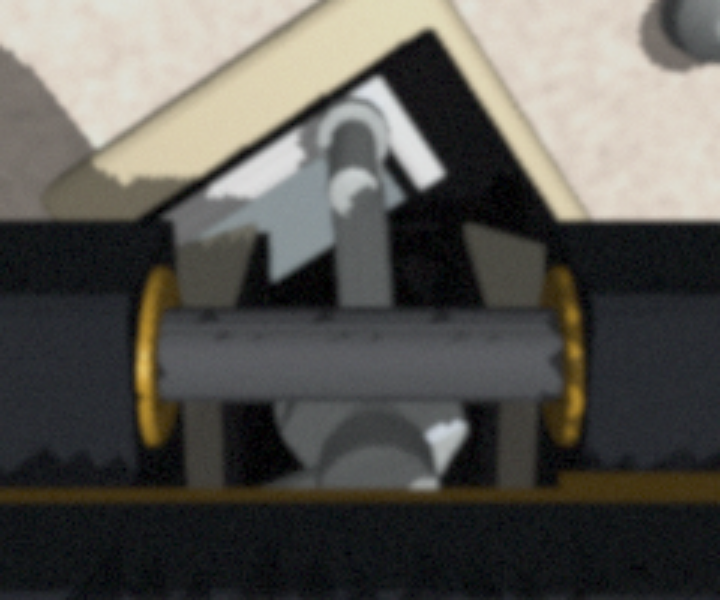

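View pics/s11c.png

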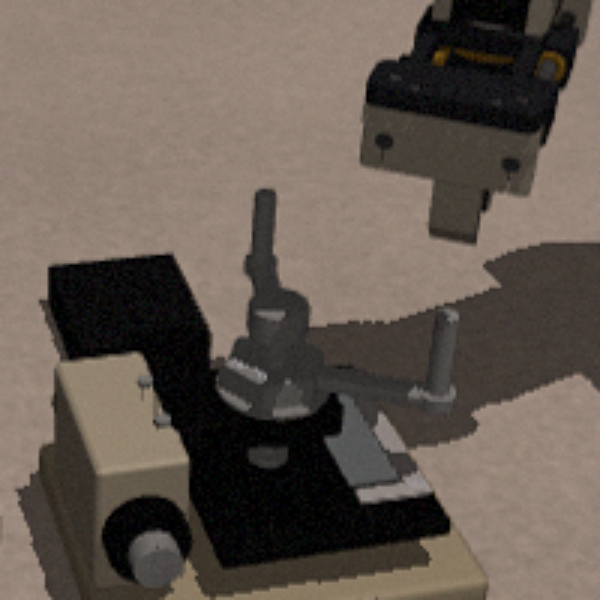

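```bash
python3 -c "
from cell import robot;print(robot.hand_in())"
```

```text
the job is handed in; nothing more can be done
None
```

I loosened the lock nut, turned the stop screw down until its foot seated, and retightened the nut. I handed the job in at about 26 s. All pushes were made with the jaws loosely straddling the pin, never clamped.

- **Loosening:** the lever went about 0.45 rad counter-clockwise. The wrist and side pictures both put the pin near 176°, against about 150° at the start.
- **Seating the screw:** the crank turned about 1.39 rad clockwise. The free push was about 5.7 N, and it began to rise after roughly 1.1 rad. I stopped at about 9 N, roughly 3.2 N over the free push and inside the 2.5 to 4 N asked for.
- **Retightening:** I stopped when the push at the lever pin read about 9 N on average, with single readings from 8.3 to 9.6 N. The pin barely moved on the last nudge.

**Last checks:** in the side picture the lever pin is back within a pixel of where it started and the crank pin has not moved since it was seated. The gripper is clear above everything, with about zero contact force. I never steered near the objective, slide box or bottle, but I did not re-measure where they stand.

**Less certain:**
- Single force readings scatter by about 0.5 to 1 N and sag while the arm holds, so both stopping forces are good to only about 0.5 N.
- One reading while tightening, near 152.6°, was lower than the trend.
- The lever pin's final angle reads 148° to 149.5° depending on the view. The start measured 149° to 151° the same way.

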